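Draw the accessory tray from under the shelf and fetch the tall canister

ROBOT

A 6-joint arm with a two-finger parallel gripper is mounted at the origin on the work surface. World frame = base frame: x ahead of the robot, y to its left, z up, the work surface at z = 0. Lengths are in m, angles in rad, forces in N, time in s.
With the tool pointing down it reaches from about 0.4 to 0.825 m from the base axis. Payload 7 kg.
Tool frame: the origin (TCP) lies at the centre of the arm's flange, where the gripper is bolted on; the fingertips stand 178 mm ahead of it and the grasp point (between the pads) lies ahead of it (tcp_to_grasp is the z of the grasp point in the tool frame, in m); z points along the fingers, x is the direction in which the jaws open and shut, and the axes are right-handed (so a half turn about z gives the same grasp; the last joint's range is limited). The gripper opens to 88 mm and grips with 3 to 60 N. Pads are 19 mm wide; open, the fingers measure 130 mm over their backs; the gripper's body (78 mm by 193 mm) begins 47 mm behind the grasp point.
Start: joints at [-0.922, 0.359, 0.012, 0, -1.224, -0.288], TCP at [0.238, -0.632, 0.405] pointing down, gripper open.
Joint ranges: [-3.07, 3.07], [-1.43, 2.12], [-1.02, 1.25], [-3.03, 1.67], [-3.05, -0], [-3.03, 3.03]. Speed limits (rad/s): [2.39, 2.39, 3.01, 3.14, 3.14, 3.14].

INTERFACE

Orientations are given as [roll, pitch, yaw] about the fixed x, y, z axes, in that order (R = Rz(yaw) Ry(pitch) Rx(roll)).
In Python, from station import get_state, grab_frame, job_done, tcp_to_grasp gives the robot as it stands.
- The arm moves only by the tool drive_tool, never from a script. Its argument "moves" is a list of rows, each a list of 7 numbers: the shift along the tool's x, y, z in mm, then the turn, a rotation vector about the tool's x, y, z in degrees, then the closure, from -1 (fully open) to 1 (shut), so that 0 is half open. In form: [[dx, dy, dz, ax, ay, az, claw], ...]. A call has 1 to 12 rows; each row is the pose to reach, as a shift and turn from the pose commanded when the call began, along the tool's axes at that moment; what a row does not reach only later rows make up. A row lasts 1/8 s, in which the tool goes at most 62.5 mm and 10.7 degrees, less where a joint would pass 70% of its speed; a pose out of reach is approached as far as the arm can. A call with a gripper value outside its range is refused whole. The fingers move at their own pace and stop on an object; "grip_force" is the grip in N (left out, the last holds). Time passes only in rows, so rows that repeat a pose let the fingers close. It gives the time, the measured TCP pose, the force and the opening at its end, in the units of the state.
- get_state(): the state, without advancing time (a new reading comes with each control period).
- grab_frame(name): name is "scene" or "top" or "wrist"; returns a dict with "img" (384x512x3 uint8, red, green, blue), "range_z" (384x512 float32, m along the optical axis (not along the pixel's ray), 0 where there is no reading), "fovy" (degrees; the focal length in pixels is half the picture's height over the tangent of half this angle, whatever the lens; pixels are square), "cx", "cy" (the principal point, pixels), "rvec" (rotation vector, rad) and "tvec" (3), from world to camera coordinates, as OpenCV has them. Camera axes: x right, y down, z forward; pixel columns grow to the right and rows downward; lengths in m; the calibration is good to about 2 mm. A picture is of the moment at which its call begins.
- job_done(): hands the job in, once; it reports no verdict.
The state is a dict: "t": time; "q": joint angles; "qd": joint speeds; "joint_efforts": joint torques, N m; "eef_pos": TCP position; "ee_rot": TCP orientation; "force": force on the tool from outside, world axes, zero at the start; "moment": the same for the moment, N m; "width": finger opening in m.
Only numpy, scipy, OpenCV 4.12 (cv2) and the standard library are available. Lean on these libraries where they do the work, as an engineer would, in place of code of your own. Each camera call takes 0.05 s, during which the arm holds its last target. There are 200 camera calls.

TASK

The accessory tray has been pushed back under the instrument shelf. Hook a fingertip behind its far lip and draw it along the bench towards you until all of it is clear of the shelf, with its contents left standing; then take the taller of the two objective canisters out of it and stand it upright, wholly on the rubber mat. Set it down rather than drop it, leave the rest in the tray and the tray clear of the shelf, and do not bump the shelf or disturb the other things on the bench.

Things in the scene. Friction and masses are not known exactly. Their poses are not given: they have to be found in the camera images.
- shelf: fixed shelf: grey board 170 deep (x), 420 wide (y), 18 thick, underside 280 above the bench, open all round, on four 20 mm square posts (front pair centred 15 behind the front edge, 198 either side of the middle); instruments up to 75 high on top. Origin: on the bench below the middle of its front edge; x points in under the shelf, away from the robot, y along the edge, z up
- tray: loose open grey plastic tray 170 deep (x), 200 wide (y), 64 high, walls and floor 4 thick; dividers 30 high at y = -36 and +36 make three compartments along x. 0.3 to 0.5 kg empty; a few newtons slide it. Origin: centre of its underside; x points to its far wall, away from the robot, z up. At the start the far wall's middle is 30 to 55 mm in under the shelf, its near part stands out in front
- far_lip: the tray's far wall with the 6 mm round bead along its top, part of the tray: origin at the middle of its outer top edge (tray frame x +85, y 0, z 64); axes as the tray. The bench behind it is free. The shelf is above it, so the hand must come in tilted
- tray_far_left (a point): the tray's far left top corner (tray frame +85, +100, 64)
- tray_far_right (a point): the tray's far right top corner (tray frame +85, -100, 64)
- canister_tall: the taller objective canister, to be fetched: upright white plastic cylinder 44 in diameter, 76 high with a 20 mm high black ribbed screw cap, about 0.12 kg. It stands loose on the tray's floor in the left or the right compartment, near the middle of its length. Origin: centre of its underside, z up
- canister_short: the shorter objective canister, stays in the tray: the same 44 in diameter but 50 high, about 0.08 kg, in the opposite outer compartment. Origin: centre of its underside, z up
- slide_mailer: flat white slide mailer 86 (x) x 34 x 18 lying in the tray's middle compartment, stays there. Origin: centre of its underside
- mat: fixed black ribbed rubber mat 130 (x) x 150 (y) x 4 thick on the bench to the left or the right of the tray's way. Origin: centre of its underside
- tissue_carton: white carton of lens tissues 110 x 120 x 60 high, loose, on the bench on the side opposite the mat; leave alone. Origin: centre of its underside
- bottle_stand: white stand 75 (x) x 130 (y) with two bottles 104 high, loose as one piece, beside the shelf; leave alone. Origin: centre of its underside

How it is judged:
On the way, in this order (a step that is already met when the one before it is completed fails the run):
1. a finger bears on the tray's far lip and the tray has begun to move (3 mm) (contact force between the fingers and far_lip above 0.3 N and distance of tray from where it was at the start of the episode above 0.003 m), for 0.05 s.
2. the whole tray is clear of the shelf's front edge, with the tall canister still standing in it (x of each of tray_far_left, tray_far_right in the frame of shelf below -0.003 m and z of canister_tall in the frame of tray below 0.02 m and angle between canister_tall's own z axis and vertical below 0.2 rad), for 0.2 s.
At the end, for the whole second after the job is handed in: Tall canister released upright (0.1 rad) and at rest, centre within 46 mm (x) and 56 mm (y) of the mat's middle; tray flat on the bench, both far corners at least 3 mm in front of the shelf edge; short canister standing and slide mailer lying in the tray (x of canister_tall in the frame of mat between -0.046 and 0.046 m and y of canister_tall in the frame of mat between -0.056 and 0.056 m and height (world z) of canister_tall below 0.008 m and angle between canister_tall's own z axis and vertical below 0.1 rad and linear speed of each of canister_tall, tray below 0.02 m/s and x of each of tray_far_left, tray_far_right in the frame of shelf below -0.003 m and height (world z) of tray below 0.006 m and angle between tray's own z axis and vertical below 0.05 rad and z of canister_short in the frame of tray below 0.012 m and angle between canister_short's own z axis and vertical below 0.2 rad and horizontal distance between canister_short and tray below 0.11 m and z of slide_mailer in the frame of tray below 0.03 m and horizontal distance between slide_mailer and tray below 0.1 m); the robot touches nothing.
It fails at once if the tray is lifted off the bench by more than 20 mm or tipped by more than 0.2 rad (height (world z) of tray above 0.02 m or angle between tray's own z axis and vertical above 0.2 rad).
It fails at once if a canister is knocked over (tilted more than 0.6 rad) (angle between any of canister_short, canister_tall's own z axis and vertical above 0.6 rad).
It fails at once if the tall canister is let go more than 25 mm above the bench (contact force between anything else and canister_tall below 0.01 N and height (world z) of canister_tall above 0.025 m).
It fails at once if the shelf is struck with more than 15 N (contact force between anything else and shelf above 15 N).
It fails at once if the tissue carton or the bottle stand is moved more than 30 mm (distance of any of tissue_carton, bottle_stand from where it was at the start of the episode above 0.03 m).
It also fails if it takes over 54 s, if anything falls off the work surface, if the arm or the gripper's body presses on something with over 40 N, if the wrist force passes 120 N, or if a joint passes its speed limit or range.

## Working session

There is one attempt and no reset: what is moved stays moved. The work goes in short steps, Python scripts to look and compute and a tool call to move; the robot and the scene stay as the last step left them, time stands still between calls to the robot, and variables do not carry over. Pictures are saved under pics/ and viewed, about 8 in all and at most 12, crops included, and the job is handed in when it is done.

Besides the shell and the picture viewer there is one more tool, called after "Emit:" as name([rows], argument=value, ...), one row to a line, values as JSON. drive_tool: Moves the arm, as the interface text tells. Its arguments: {"type":"object","properties":{"moves":{"type":"array"},"grip_force":{"type":"number"}},"required":["moves"]}

```bash
mkdir -p pics; ls
cat > h.py <<'E'
import numpy as np, cv2
from scipy.spatial.transform import Rotation as R
from station import get_state, grab_frame, job_done, tcp_to_grasp
def cloud(f):
    z=f["range_z"];h,w=z.shape;fl=h/2/np.tan(np.radians(f["fovy"])/2)
    v,u=np.mgrid[:h,:w];p=np.dstack([(u-f["cx"])*z/fl,(v-f["cy"])*z/fl,z])
    Rm=R.from_rotvec(np.ravel(f["rvec"])).as_matrix()
    P=(p-np.ravel(f["tvec"]))@Rm
    P[z<=0]=np.nan
    return P
def save(f,n): cv2.imwrite("pics/"+n,f["img"][...,::-1])
E
python3 - <<'E'
from h import *
print(get_state(),tcp_to_grasp)
fs=[grab_frame(n) for n in("scene","top")]
for f,n in zip(fs,("scene","top")):
    P=cloud(f);np.savez("%s0.npz"%n,P=P,img=f["img"])
    C=-R.from_rotvec(np.ravel(f["rvec"])).as_matrix().T@np.ravel(f["tvec"]);print(n,C,f["fovy"])
cv2.imwrite("pics/a.png",cv2.resize(np.vstack([f["img"] for f in fs])[...,::-1],None,fx=.78,fy=.78))
E
```

```text
pics
{'t': 0.0, 'q': array([-9.21936343e-01,  3.59403365e-01,  1.10448601e-02, -3.29901868e-04,
       -1.22407918e+00, -2.88096703e-01]), 'qd': array([ 0.000192  , -0.00087952,  0.00090984,  0.00088876, -0.00093002,
        0.00034577]), 'joint_efforts': array([ 9.81593876e-04, -5.82720029e+01,  2.93059373e+01,  6.99721813e+00,
        6.92273868e-03, -1.37515135e-04]), 'eef_pos': array([ 0.23819408, -0.63137218,  0.40370933]), 'ee_rot': array([-3.14142360e+00, -1.66183273e-03,  1.93144711e+00]), 'force': array([-0.64690723,  0.24386197, -0.56840296]), 'moment': array([ 0.00906974, -0.01906964, -0.01022231]), 'width': 0.08801193879997066} 0.1593
scene [0.50348263 0.32021554 0.94198805] 55.62615869301657
top [0.41175818 0.03856206 1.14199981] 48.267249448092336
```

View pics/a.png

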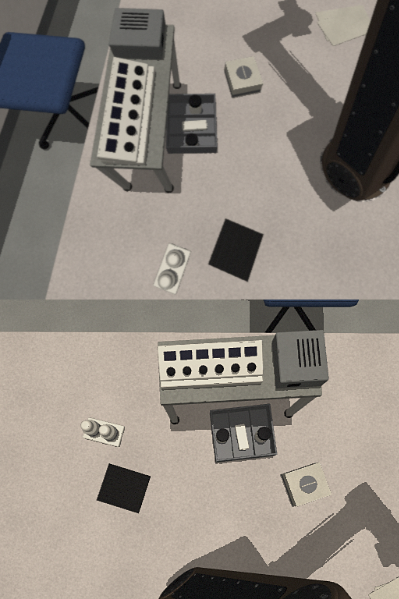

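The picture shows the tray under the shelf's right half, at about (243,432) in the top view. The canisters are at (223,435) and (263,432), the mat is left at (124,488), the carton is right at (306,484), and the bottles are left at (103,432). Next I'll measure from the range clouds.

```bash
cat > m.py <<'E'
from h import *
import sys
def rect(q): 
    r=cv2.minAreaRect((q*1000).astype(np.float32)); return np.round(r[0]),np.round(r[1]),round(r[2],1)
for n in("top","scene"):
    d=np.load(n+"0.npz");P=d["P"].reshape(-1,3);I=d["img"].reshape(-1,3).astype(int);u=np.arange(len(P))
    x,y,z=P.T; print("==",n)
    k=(x>.35)&(x<1.3)&(abs(y)<.6)
    b=k&(z<.004)&(I.max(1)>120); print("bench",np.nanmedian(z[b]))
    def comps(m,lab,mn=60):
        nc,L,st,c=cv2.connectedComponentsWithStats(m.reshape(384,512).astype(np.uint8))
        for i in range(1,nc):
            if st[i,4]>mn:
                s=(L==i).ravel();print(lab,st[i,4],"px",np.round(c[i]),"xyz",np.round(np.median(P[s],0)*1000),rect(P[s,:2]),"rgb",np.median(I[s],0))
    comps(k&(z>.285)&(z<.31),"board")
    comps(k&(z>.045)&(z<.06),"z45-60");comps(k&(z>.06)&(z<.075),"z60-75",20);comps(k&(z>.076)&(z<.09),"z76-90",20)
    comps(k&(z>.09)&(z<.12),"z90-120",20)
    comps(k&(I.max(1)<45)&(z<.02),"dark");comps(k&(z>.015)&(z<.03)&(I.min(1)>120),"mailer?",30)
E
python3 m.py
```

```text
== top
bench -0.00013154923502518726
board 5667 px [303. 105.] xyz [652. -55. 298.] (array([712., -50.]), array([172., 420.]), 3.6) rgb [131. 128. 117.]
z45-60 225 px [285. 173.] xyz [570. -20.  54.] (array([570., -20.]), array([41., 42.]), 89.8) rgb [38. 36. 36.]
z45-60 1151 px [393. 236.] xyz [ 412. -291.   59.] (array([ 411., -294.]), array([110., 121.]), 18.6) rgb [198. 189. 167.]
z60-75 623 px [311. 170.] xyz [578. -88.  63.] (array([578., -87.]), array([171., 200.]), 6.9) rgb [82. 79. 74.]
z60-75 100 px [118. 165.] xyz [584. 401.  70.] (array([589., 410.]), array([36., 48.]), 63.9) rgb [158. 152. 137.]
z60-75 99 px [141. 170.] xyz [569. 342.  70.] (array([575., 353.]), array([41., 48.]), 66.3) rgb [160. 154. 139.]
z60-75 883 px [396. 234.] xyz [ 417. -297.   61.] (array([ 411., -294.]), array([109., 119.]), 18.5) rgb [198. 188. 167.]
z60-75 70 px [382. 255.] xyz [ 362. -261.   61.] (array([ 364., -260.]), array([35., 30.]), 38.9) rgb [198.  189.  167.5]
z60-75 22 px [405. 254.] xyz [ 368. -315.   61.] (array([ 369., -319.]), array([12., 23.]), 0.6) rgb [195. 186. 164.]
z76-90 5
[... 3263 characters left out ...]
 75. 72.]
z90-120 54 px [154. 232.] xyz [761. 159. 106.] (array([764., 157.]), array([26., 13.]), 49.6) rgb [75.  73.5 70. ]
z90-120 36 px [213. 234.] xyz [623. 152. 108.] (array([626., 149.]), array([25., 12.]), 44.6) rgb [75.5 74.  69. ]
z90-120 222 px [221. 332.] xyz [577. 357. 104.] (array([578., 358.]), array([33., 33.]), 5.8) rgb [187.5 181.5 169. ]
z90-120 249 px [211. 360.] xyz [592. 415. 104.] (array([592., 415.]), array([34., 34.]), 2.4) rgb [186. 181. 168.]
dark 2783 px [299. 321.] xyz [402. 319.   5.] (array([394., 312.]), array([145., 125.]), 73.4) rgb [29. 28. 27.]
mailer? 320 px [250. 160.] xyz [567. -87.  23.] (array([568., -88.]), array([81., 34.]), 9.0) rgb [205. 199. 185.]
```

```bash
cat > g.py <<'E'
from h import *
def rot(yaw,tilt): # deg; tool z tilts towards tool y
    return R.from_euler('xyz',[180,0,yaw],degrees=True)*R.from_rotvec([-tilt,0,0],degrees=True)
def delta(p,r):
    s=get_state();r0=R.from_euler('xyz',s["ee_rot"])
    print("from",np.round(s["eef_pos"]*1000,1),"to",np.round(np.array(p)*1000,1),"shift",np.round(r0.inv().apply(np.array(p)-s["eef_pos"])*1000,1),"turn",np.round((r0.inv()*r).as_rotvec(degrees=True),2))
E
python3 - <<'E'
from g import *
ty=6.5;th=30;a=np.radians(ty);fx=np.array([np.cos(a),np.sin(a),0])
c=np.array([.578,-.087,0]);lip=c+.085*fx+[0,0,.064];r=rot(90+ty,th);M=r.as_matrix();print(lip,M)
tip=lip+.020*M[:,1]+.035*M[:,2]
hook=tip-.178*M[:,2];pre=hook-.13*M[:,2];print(tip,hook,pre)
delta(pre,r);delta(hook,r)
E
```

```text
[ 0.66245361 -0.07737773  0.064     ] [[-1.13203214e-01  8.60458468e-01  4.96785928e-01]
 [ 9.93571856e-01  9.80368589e-02  5.66016069e-02]
 [ 5.55111512e-17  5.00000000e-01 -8.66025404e-01]]
[ 0.69705028 -0.07343593  0.04368911] [ 0.60862239 -0.08351102  0.19784163] [ 0.54404022 -0.09086923  0.31042494]
from [ 238.2 -631.4  403.8] to [544.  -90.9 310.4] shift [397.6 476.9  93.9] turn [-29.86  -3.79  13.82]
from [ 238.2 -631.4  403.8] to [608.6 -83.5 197.8] shift [381.6 540.  206.5] turn [-29.86  -3.79  13.82]
```

Emit:
drive_tool([
  [398, 477, 94, -29.9, -3.8, 13.8, -1],
  [398, 477, 94, -29.9, -3.8, 13.8, -1],
  [398, 477, 94, -29.9, -3.8, 13.8, -1],
  [398, 477, 94, -29.9, -3.8, 13.8, -1],
  [398, 477, 94, -29.9, -3.8, 13.8, -1],
  [398, 477, 94, -29.9, -3.8, 13.8, -1],
  [398, 477, 94, -29.9, -3.8, 13.8, -1],
  [398, 477, 94, -29.9, -3.8, 13.8, -1],
  [398, 477, 94, -29.9, -3.8, 13.8, -1],
  [398, 477, 94, -29.9, -3.8, 13.8, -1],
  [398, 477, 94, -29.9, -3.8, 13.8, -1],
  [398, 477, 94, -29.9, -3.8, 13.8, -1],
])

```text
t: 1.6
eef_pos: [0.5439, -0.0899, 0.3098]
ee_rot: [2.619, 0.002, 1.687]
force: [-0.3, -0.4, 0.3]
width: 0.0875
```

Run:
```python
from g import *
delta([.6086,-.0835,.1978],rot(96.5,30)); print(get_state()["q"])
f=grab_frame("scene");g=grab_frame("wrist")
cv2.imwrite("pics/b.png",np.hstack([cv2.resize(x["img"],(400,300)) for x in(f,g)])[...,::-1])
```

```text
from [543.9 -89.9 309.8] to [608.6 -83.5 197.8] shift [ -1.    0.3 129.5] turn [-0.04  0.02  0.18]
[ 0.20212014  0.11910652 -0.69802791  0.19148123 -0.23664297 -1.83084571]
```

View pics/b.png

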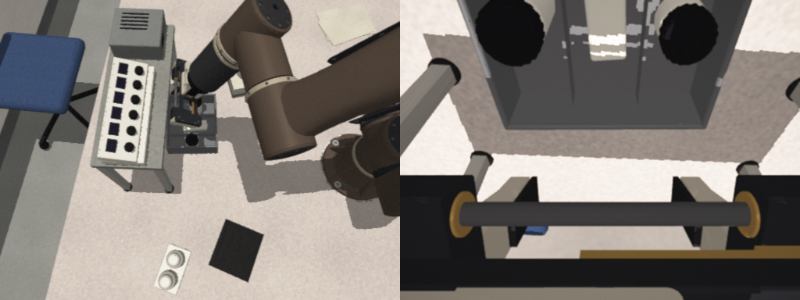

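The scene view shows the hand in front of the shelf, above the tray. The wrist view shows the tray's far wall at row ~128 and the posts at columns 440 and 770. Joint 5 is close to its 0 limit, so I'll record a few free poses to model the kinematics and wrist clearance before committing to a tilt.

Run:
```python
from g import *
import json
s=get_state();json.dump([[float(v) for k in("q","eef_pos","ee_rot") for v in s[k]]],open("poses.json","w"))
M=R.from_euler('xyz',s["ee_rot"])
for n in("scene","top"):
    P=cloud(grab_frame(n)).reshape(-1,3);P=P[np.isfinite(P).all(1)]
    T=M.inv().apply(P-s["eef_pos"])*1000
    print(n)
    for a in range(-420,180,30):
        k=(T[:,2]>=a)&(T[:,2]<a+30)&(abs(T[:,0])<130)&(T[:,1]<150)&(T[:,1]>-150)&(P[:,2]>.1)&(P[:,0]<.615)
        if k.sum()>5: print(a,k.sum(),"y",np.round(np.percentile(T[k,1],[1,99])),"x",np.round(np.percentile(T[k,0],[1,99])))
```

```text
scene
-420 144 y [-72. -56.] x [126. 130.]
-390 124 y [-71. -51.] x [127. 130.]
-360 63 y [-67. -58.] x [127. 130.]
-330 24 y [-64. -58.] x [128. 130.]
-270 3382 y [-43.  50.] x [-20. 127.]
-240 2277 y [-4. 51.] x [-14. 128.]
-210 1280 y [14. 51.] x [-16. 128.]
-180 769 y [ 8. 53.] x [-25. 123.]
-150 592 y [-14.  53.] x [-15.  51.]
-120 679 y [-25.  48.] x [-17.  47.]
-90 605 y [-25.  48.] x [-16.  47.]
-60 541 y [-24.  48.] x [-17.  47.]
-30 237 y [-24.  48.] x [-17.  47.]
0 337 y [-14.  42.] x [-48.  38.]
30 201 y [-23.  26.] x [-46.  19.]
60 1270 y [-34.  41.] x [-90.  97.]
90 99 y [-35.  40.] x [-5. 90.]
top
-420 233 y [-103.  -57.] x [116. 130.]
-390 178 y [-101.  -52.] x [117. 130.]
-360 121 y [-95. -50.] x [119. 130.]
-330 53 y [-86. -49.] x [120. 130.]
-270 5237 y [-51.  48.] x [-43. 127.]
-240 2151 y [-63.  49.] x [-29. 129.]
-210 830 y [13. 49.] x [-35. 128.]
-180 508 y [19. 51.] x [-45.  46.]
-150 213 y [12. 51.] x [-29.  47.]
-120 354 y [-1. 47.] x [-32.  46.]
-90 323 y [-4. 47.] x [-34.  46.]
-60 282 y [-4. 47.] x [-31.  46.]
-30 132 y [-4. 47.] x [-34.  46.]
0 189 y [11. 40.] x [-50.  24.]
30 21 y [20. 25.] x [-31.  17.]
60 1517 y [-37.  39.] x [-96.  96.]
90 109 y [-37.  40.] x [-18.  84.]
```

Emit:
drive_tool([
  [0, 0, -60, 10, 0, 0, -1],
  [0, 0, -60, 20, 0, 0, -1],
  [0, 0, -60, 20, 0, 0, -1],
  [0, 0, -60, 20, 0, 0, -1],
])

```text
t: 2.3
eef_pos: [0.5144, -0.0948, 0.3631]
ee_rot: [2.964, 0.001, 1.683]
force: [0.5, 0.3, -0.4]
width: 0.0876
```

```bash
cat > rec.py <<'E'
from g import *
import json
s=get_state();L=json.load(open("poses.json"));L.append([float(v) for k in("q","eef_pos","ee_rot") for v in s[k]]);json.dump(L,open("poses.json","w"));print(np.round(s["q"],3))
E
python3 rec.py
```

```text
[ 0.2    0.087 -0.461  0.022 -0.846 -1.671]
```

Emit:
drive_tool([
  [0, -60, -60, 0, 0, 0, -1],
  [0, -120, -60, 0, 0, 0, -1],
  [0, -120, -60, 0, 0, 0, -1],
  [0, -120, -60, 0, 0, 0, -1],
])

```text
t: 2.8
eef_pos: [0.3852, -0.1091, 0.401]
ee_rot: [2.963, 0.001, 1.684]
force: [0.7, 0.2, -0.2]
width: 0.0878
```

```bash
python3 rec.py
cat > kin.py <<'E'
import json,numpy as np
from scipy.optimize import least_squares
from scipy.spatial.transform import Rotation as R
D=[[-9.21936343e-01,3.59403365e-01,1.10448601e-02,-3.29901868e-04,-1.22407918,-2.88096703e-01,.23819408,-.63137218,.40370933,-3.1414236,-1.66183e-03,1.93144711]]+json.load(open("poses.json"))
D=np.array(D)
rz=lambda a:R.from_euler('z',a);ry=lambda a:R.from_euler('y',a);rx=lambda a:R.from_euler('x',a)
def fk(q,p):
    a1,l,d1,La,a3,Lf,dw=p[:7];
    R1=rz(q[0]);R2=R1*ry(q[1]);R3=R2*ry(-q[2])
    w=R1.apply([a1,l,d1])+R2.apply([0,0,La])+R3.apply([Lf,0,a3])
    R5=R3*rx(p[7]*q[3])*ry(-q[4]); R6=R5*rx(p[8]*q[5])
    return w+R5.apply([dw,0,0]),R5.apply([1,0,0]),w,R6
def fit():
    best=None
    for s4 in(1,-1):
        def res(p):
            e=[]
            for d in D:
                t,zt,_,_=fk(d[:6],[*p,s4,1]);e+=list(t-d[6:9])+list(.2*(zt-R.from_euler('xyz',d[9:]).as_matrix()[:,2]))
            return np.array(e+list(1e-3*(np.array(p)-[0,-.19,.35,.45,0,.45,.1])))
        o=least_squares(res,[0,-.19,.35,.45,0,.45,.1])
        if best is None or o.cost<best[0]: best=(o.cost,[*o.x,s4,1],o.fun)
    return best
if __name__=="__main__":
    b=fit();print(b[0],np.round(b[1],4));print(np.round(b[2][:-7].reshape(-1,6)*1000,1))
E
python3 kin.py
```

```text
[ 0.236 -0.18  -0.621  0.028 -0.953 -1.708]
2.1712678435703986e-05 [ 0.0061 -0.1889  0.3163  0.6222 -0.0432  0.4649  0.2961 -1.      1.    ]
[[ 2.1  2.1 -0.3 -0.   0.   0. ]
 [ 0.5 -4.8 -0.7  0.   0.  -0. ]
 [ 0.9  1.5  2.3  0.   0.  -0. ]
 [-0.4  0.5 -1.3  0.   0.   0. ]]
```

```bash
cat > sim.py <<'E'
from kin import *
import itertools
b=fit();P0=b[1]
# wrist lateral + tool-x constant
for s6 in(1,-1):
    P=[*P0[:8],s6];C=[(fk(d[:6],P)[3].inv()*R.from_euler('xyz',d[9:])).as_rotvec() for d in D]
    if np.ptp(C,0).max()<.1: PK=P;CK=R.from_rotvec(np.mean(C,0));print("s6",s6,np.ptp(C,0))
LO=np.array([-3.07,-1.43,-1.02,-3.03,-3.05,-3.03]);HI=np.array([3.07,2.12,1.25,1.67,0,3.03])
def toolrot(psi,th): return R.from_euler('xyz',[180,0,90+psi],degrees=True)*R.from_rotvec([-th,0,0],degrees=True)
def ik(q0,p,r):
    f=lambda q:np.r_[(fk(q,PK)[0]-p)*5,(r.inv()*(fk(q,PK)[3]*CK)).as_rotvec(),1e-4*(q-q0)]
    o=least_squares(f,np.clip(q0,LO+1e-4,HI-1e-4),bounds=(LO,HI));return o.x,np.abs(o.fun[:6]).max()
lip=np.array([.6625,-.0774,.064]);ty=np.array([-.1132,.9936,0])
def hook(psi,th,off=.018,dep=.030,lat=-.015,back=0):
    r=toolrot(psi,th);M=r.as_matrix();B=lip+lat*ty
    return B+off*M[:,1]+(dep-back-.178)*M[:,2],r
if __name__=="__main__":
    for th in(32,35,38):
        for psi in(6.5,10,14,18):
            out=[]
            for back in(0,.06):
                p,r=hook(psi,th,back=back)
                best=min((ik(np.array([.1,.3,-.8,a,-.3,c]),p,r) for a in(-2.6,-1.2,0) for c in(-1.8,0,1.3)),key=lambda t:t[1])
                out.append((np.round(best[0],2).tolist(),round(best[1],4)))
            print(th,psi,*out)
E
python3 sim.py
```

```text
s6 -1 [2.22902859e-09 2.64040700e-09 1.18555543e-09]
32 6.5 ([0.14, 0.41, -0.69, -3.03, -0.09, 1.43], np.float64(0.0264)) ([0.17, 0.27, -0.73, 1.18, -0.03, -2.8], np.float64(0.0))
32 10 ([0.13, 0.42, -0.69, -2.92, -0.1, 1.38], np.float64(0.0)) ([0.13, 0.28, -0.71, -0.91, -0.03, -0.62], np.float64(0.0))
32 14 ([0.1, 0.42, -0.68, -2.38, -0.11, 0.94], np.float64(0.0)) ([0.09, 0.29, -0.7, -1.2, -0.09, -0.23], np.float64(0.0))
32 18 ([0.06, 0.43, -0.66, -2.0, -0.14, 0.65], np.float64(0.0)) ([0.04, 0.3, -0.67, -1.21, -0.15, -0.13], np.float64(0.0))
35 6.5 ([0.14, 0.42, -0.74, -3.03, -0.2, 1.44], np.float64(0.0359)) ([0.15, 0.28, -0.77, -3.03, -0.09, 1.43], np.float64(0.0289))
35 10 ([0.13, 0.43, -0.74, -3.02, -0.21, 1.49], np.float64(0.0)) ([0.13, 0.29, -0.77, -2.87, -0.1, 1.34], np.float64(0.0))
35 14 ([0.09, 0.43, -0.72, -2.7, -0.21, 1.27], np.float64(0.0)) ([0.08, 0.3, -0.75, -2.26, -0.12, 0.83], np.float64(0.0))
35 18 ([0.05, 0.44, -0.7, -2.4, -0.22, 1.06], np.float64(0.0)) ([0.03, 0.31, -0.72, -1.89, -0.17, 0.56], np.float64(0.0))
38 6.5 ([0.13, 0.44, -0.78, -3.03, -0.31, 1.45], np.float64(0.0449)) ([0.14, 0.3, -0.83, -3.03, -0.21, 1.44], np.float64(0.0386))
38 10 ([0.13, 0.45, -0.78, -3.03, -0.32, 1.5], np.float64(0.0049)) ([0.12, 0.3, -0.82, -3.0, -0.22, 1.47], np.float64(0.0))
38 14 ([0.08, 0.45, -0.77, -2.82, -0.32, 1.39], np.float64(0.0)) ([0.07, 0.31, -0.8, -2.63, -0.22, 1.21], np.float64(0.0))
38 18 ([0.04, 0.46, -0.74, -2.58, -0.32, 1.25], np.float64(0.0)) ([0.01, 0.33, -0.77, -2.3, -0.25, 0.98], np.float64(0.0))
```

```bash
cat > path.py <<'E'
from sim import *
from scipy.spatial.transform import Slerp
from station import get_state
import sys
def run(wps,n=8):
    s=get_state();q=s["q"].copy();p,r=s["eef_pos"],R.from_euler('xyz',s["ee_rot"])
    # model offset correction
    for name,p2,r2 in wps:
        sl=Slerp([0,1],R.concatenate([r,r2]));mx=0;lo=0
        for i in range(1,n+1):
            q2,e=ik(q,p+(p2-p)*i/n,sl(i/n));mx=max(mx,np.abs(q2-q).max());q=q2;lo=max(lo,e)
        print(name,np.round(p2*1000),"q",np.round(q,2),"err %.4f maxstep %.2f"%(lo,mx),"shift",np.round(r.inv().apply(p2-p)*1000,1),"turn",np.round((r.inv()*r2).as_rotvec(degrees=True),1));p,r=p2,r2
if __name__=="__main__":
  for psi,th in((14,35),(17,35),(17,33)):
    print(psi,th)
    pb,rb=hook(psi,th,back=.07);ph,rh=hook(psi,th)
    M=rb.as_matrix();w=pb-.296*M[:,2]
    r1=toolrot(55,34);p1=w+np.array([-.02,0,0])+.296*r1.as_matrix()[:,2]
    pp=ph+np.array([-.08,0,0]);run([("side",p1,r1),("back",pb,rb),("hook",ph,rh),("pull",pp,rh),("out",pp+np.array([.006,0,0])-.05*M[:,2],rh)])
    print("cyl front x at z=280:",(ph-M[:,2]*(.28-ph[2])/-M[2,2]*-1)[0]+.053/np.cos(np.radians(th)))
E
python3 path.py
```

```text
s6 -1 [2.22902859e-09 2.64040700e-09 1.18555543e-09]
14 35
side [467. -24. 250.] q [ 0.08  0.25 -0.79 -1.32 -0.46  0.51] err 0.0000 maxstep 0.39 shift [ 75.   63.  164.7] turn [-22.4  18.4 -45.2]
back [ 557. -119.  253.] q [ 0.07  0.27 -0.75 -2.11 -0.11  0.68] err 0.0000 maxstep 0.21 shift [-127.8  -19.8  -16.9] turn [ -1.  -23.2  33.8]
hook [ 596. -109.  196.] q [ 0.09  0.43 -0.72 -2.7  -0.21  1.27] err 0.0000 maxstep 0.13 shift [ 0. -0. 70.] turn [0. 0. 0.]
pull [ 516. -109.  196.] q [ 0.11  0.38 -0.89 -2.9  -0.31  1.44] err 0.0000 maxstep 0.03 shift [ 19.4 -63.6 -44.5] turn [0. 0. 0.]
out [ 494. -116.  237.] q [ 0.1   0.25 -0.89 -2.7  -0.19  1.25] err 0.0000 maxstep 0.04 shift [ -1.5   4.8 -46.7] turn [0. 0. 0.]
cyl front x at z=280: 0.7182080768809942
17 35
side [471. -39. 250.] q [ 0.04  0.26 -0.77 -1.28 -0.48  0.5 ] err 0.0000 maxstep 0.38 shift [ 60.5  65.2 165.1] turn [-22.4  18.4 -45.2]
back [ 559. -125.  253.] q [ 0.04  0.29 -0.73 -1.83 -0.15  0.48] err 0.0000 maxstep 0.11 shift [-120.9  -15.2  -13.8] turn [ -1.  -21.5  31.3]
hook [ 597. -113.  196.] q [ 0.06  0.44 -0.7  -2
[... 391 characters left out ...]
486. -34. 259.] q [ 0.05  0.26 -0.74 -1.21 -0.49  0.42] err 0.0000 maxstep 0.36 shift [ 63.3  81.7 158.4] turn [-22.4  18.4 -45.2]
back [ 565. -123.  257.] q [ 0.05  0.28 -0.7  -1.34 -0.14 -0.03] err 0.0000 maxstep 0.10 shift [-115.6  -24.   -12.7] turn [  1.  -21.   31.7]
hook [ 602. -111.  198.] q [ 0.07  0.43 -0.68 -2.25 -0.16  0.88] err 0.0000 maxstep 0.13 shift [-0.  0. 70.] turn [0. 0. 0.]
pull [ 522. -111.  198.] q [ 0.08  0.37 -0.84 -2.63 -0.24  1.25] err 0.0000 maxstep 0.06 shift [ 23.4 -64.2 -41.7] turn [0. 0. 0.]
out [ 502. -119.  240.] q [ 0.07  0.25 -0.84 -2.14 -0.15  0.76] err 0.0000 maxstep 0.09 shift [ -1.8   4.8 -46.9] turn [0. 0. 0.]
cyl front x at z=280: 0.7157153265046723
```

Emit:
drive_tool([
  [15, 15, 40, -5.6, 4.6, -11.3, 1],
  [30, 32, 82, -11.2, 9.2, -22.6, 1],
  [45, 48, 124, -16.8, 13.8, -33.9, 1],
  [60, 65, 165, -22.4, 18.4, -45.2, 1],
  [60, 65, 165, -22.4, 18.4, -45.2, 1],
  [60, 65, 165, -22.4, 18.4, -45.2, 1],
  [60, 65, 165, -22.4, 18.4, -45.2, 1],
  [60, 65, 165, -22.4, 18.4, -45.2, 1],
], grip_force=20)

```text
t: 3.8
eef_pos: [0.472, -0.0394, 0.249]
ee_rot: [2.552, -0.003, 2.525]
force: [-0.2, -0.6, -0.3]
width: 0.013
```

```bash
cat > p2.py <<'E'
from path import *
s=get_state();print(np.round(s["q"],3),s["width"])
a=dict(off=.022,dep=.032)
pb,rb=hook(17,35,back=.07,**a);ph,rh=hook(17,35,**a);M=rb.as_matrix();print("tip",ph+.178*M[:,2])
pp=ph+np.array([-.08,0,0]);run([("back",pb,rb),("hook",ph,rh),("pull",pp,rh)])
E
python3 p2.py
```

```text
s6 -1 [2.22902859e-09 2.64040700e-09 1.18555543e-09]
[ 0.026  0.174 -0.449 -0.747 -0.718 -0.124] 0.012996931902698418
tip [ 0.69898434 -0.08166875  0.05040582]
back [ 563. -123.  254.] q [ 0.04  0.29 -0.72 -1.81 -0.15  0.45] err 0.0000 maxstep 0.59 shift [-122.6  -10.5  -12.9] turn [ -1.3 -21.4  31. ]
hook [ 601. -112.  196.] q [ 0.06  0.44 -0.7  -2.46 -0.21  1.09] err 0.0000 maxstep 0.12 shift [-0.  0. 70.] turn [0. 0. 0.]
pull [ 521. -112.  196.] q [ 0.08  0.38 -0.86 -2.71 -0.3   1.34] err 0.0000 maxstep 0.04 shift [ 23.4 -62.7 -43.9] turn [0. 0. 0.]
```

The joints differ from the model's prediction because its lengths were poorly determined. I'll refit with this pose included.

```bash
python3 rec.py; python3 kin.py; python3 p2.py; sed 's/17,35/10,35/g' p2.py >p3.py; python3 p3.py
```

```text
[ 0.026  0.174 -0.449 -0.747 -0.718 -0.124]
0.009176225710646526 [-0.0272 -0.1839  0.2994  0.5706 -0.0331  0.4981  0.2418 -1.      1.    ]
[[ -4.   18.3 -13.1  -0.    0.    0. ]
 [-36.6  -4.8 -39.1   0.    0.   -0. ]
 [-13.7   4.5 -21.3   0.    0.   -0. ]
 [ -1.1   6.8 -20.6   0.    0.    0. ]
 [ 66.5 -22.7  94.1  -0.   -0.   -0. ]]
s6 -1 [2.22902859e-09 2.64040700e-09 1.18555543e-09]
[ 0.026  0.174 -0.449 -0.747 -0.718 -0.124] 0.012996931902698418
tip [ 0.69898434 -0.08166875  0.05040582]
back [ 563. -123.  254.] q [ 0.05  0.26 -0.59 -0.89 -0.18 -0.48] err 0.0000 maxstep 0.31 shift [-122.6  -10.5  -12.9] turn [ -1.3 -21.4  31. ]
hook [ 601. -112.  196.] q [ 0.07  0.41 -0.55 -1.51 -0.13  0.13] err 0.0000 maxstep 0.09 shift [-0.  0. 70.] turn [0. 0. 0.]
pull [ 521. -112.  196.] q [ 0.08  0.32 -0.72 -2.1  -0.14  0.71] err 0.0000 maxstep 0.08 shift [ 23.4 -62.7 -43.9] turn [0. 0. 0.]
s6 -1 [2.22902859e-09 2.64040700e-09 1.18555543e-09]
[ 0.026  0.174 -0.449 -0.747 -0.718 -0.124] 0.012996931902698418
tip [ 0.70002116 -0.08598741  0.05040582]
back [ 560. -111.  254.] q [ 0.12  0.24 -0.63 -0.34 -0.1  -1.19] err 0.0000 maxstep 0.52 shift [-112.9   -3.4   -8.1] turn [ -1.2 -25.4  36.8]
hook [ 599. -104.  196.] q [ 0.12  0.4  -0.58 -2.11 -0.03  0.58] err 0.0000 maxstep 0.41 shift [-0.  0. 70.] turn [0. 0. 0.]
pull [ 519. -104.  196.] q [ 0.15  0.3  -0.75 -3.   -0.1   1.45] err 0.0000 maxstep 0.25 shift [ 13.9 -64.5 -45.2] turn [0. 0. 0.]
```

```bash
python3 - <<'E'
s=open("kin.py").read()
s=s.replace("a1,l,d1,La,a3,Lf,dw=p[:7];","a1,l,d1,La,a3,Lf,dw,ly=p[:8];").replace("p[7]*q[3]","p[8]*q[3]").replace("p[8]*q[5]","p[9]*q[5]").replace("R5.apply([dw,0,0])","R5.apply([dw,ly,0])")
s=s.replace(",0,.45,.1]",",0,.45,.1,0]").replace("[:-7]","[:-8]").replace("1e-3*","1e-4*")
open("kin.py","w").write(s)
t=open("sim.py").read().replace("*P0[:8],s6","*P0[:9],s6").replace("PK)[0]-p)","PK)[0]-p-OFF)")
t=t.replace("def toolrot","OFF=fk(D[-1][:6],PK)[0]-D[-1][6:9]\ndef toolrot")
open("sim.py","w").write(t)
E
python3 kin.py; python3 p2.py;python3 p3.py; sed 's/17,35/6.5,35/g' p2.py >p4.py; python3 p4.py
```

```text
6.445219440375217e-10 [-0.     -0.      0.1988  0.6016 -0.      0.4636  0.1999 -0.1918 -1.
  1.    ]
[[-0.  0. -0. -0.  0.  0.]
 [-0. -0. -0.  0.  0. -0.]
 [-0. -0. -0.  0.  0. -0.]
 [ 0.  0. -0.  0.  0.  0.]
 [ 0.  0.  0. -0. -0. -0.]]
s6 -1 [2.22902859e-09 2.64040700e-09 1.18555543e-09]
[ 0.026  0.174 -0.449 -0.747 -0.718 -0.124] 0.012996931902698418
tip [ 0.69898434 -0.08166875  0.05040582]
back [ 563. -123.  254.] q [ 0.03  0.25 -0.44 -0.5  -0.33 -0.87] err 0.0000 maxstep 0.14 shift [-122.6  -10.5  -12.9] turn [ -1.3 -21.4  31. ]
hook [ 601. -112.  196.] q [ 0.02  0.38 -0.37 -0.61 -0.27 -0.75] err 0.0000 maxstep 0.02 shift [-0.  0. 70.] turn [0. 0. 0.]
pull [ 521. -112.  196.] q [ 0.    0.29 -0.49 -0.71 -0.26 -0.63] err 0.0000 maxstep 0.02 shift [ 23.4 -62.7 -43.9] turn [0. 0. 0.]
s6 -1 [2.22902859e-09 2.64040700e-09 1.18555543e-09]
[ 0.026  0.174 -0.449 -0.747 -0.718 -0.124] 0.012996931902698418
tip [ 0.70002116 -0.08598741  0.05040582]
back [ 560. -111.  254.] q [ 0.13  0.23 -0.6  -0.19 -0.13 -1.35] err 0.0000 maxstep 0.31 shift [-112.9   -3.4   -8.1] turn [ -1.2 -25.4  36.8]
hook [ 599. -104.  196.] q [ 0.12  0.38 -0.49 -0.36 -0.09 -1.17] err 0.0000 maxstep 0.03 shift [-0.  0. 70.] turn [0. 0. 0.]
pull [ 519. -104.  196.] q [ 0.12  0.28 -0.62 -0.47 -0.07 -1.06] err 0.0000 maxstep 0.02 shift [ 13.9 -64.5 -45.2] turn [0. 0. 0.]
s6 -1 [2.22902859e-09 2.64040700e-09 1.18555543e-09]
[ 0.026  0.174 -0.449 -0.747 -0.718 -0.124] 0.012996931902698418
tip [ 0.70033996 -0.08818614  0.05040582]
back [ 559. -104.  254.] q [ 0.16  0.23 -0.72  0.09 -0.01 -1.7 ] err 0.0234 maxstep 0.43 shift [-108.5    0.5   -5.5] turn [ -1.2 -27.4  39.7]
hook [ 599. -100.  196.] q [ 0.15  0.38 -0.58 -0.17 -0.   -1.43] err 0.0247 maxstep 0.04 shift [ 0.  0. 70.] turn [0. 0. 0.]
pull [ 519. -100.  196.] q [ 0.15  0.28 -0.67 -0.36 -0.   -1.24] err 0.0238 maxstep 0.03 shift [  9.1 -65.1 -45.6] turn [0. 0. 0.]
```

Emit:
drive_tool([
  [-31, -3, -3, -0.3, -5.4, 7.8, 1],
  [-61, -5, -6, -0.6, -10.7, 15.5, 1],
  [-92, -8, -10, -1, -16, 23.2, 1],
  [-123, -10, -13, -1.3, -21.4, 31, 1],
  [-123, -10, -13, -1.3, -21.4, 31, 1],
  [-123, -10, -13, -1.3, -21.4, 31, 1],
  [-123, -10, -13, -1.3, -21.4, 31, 1],
])

```text
t: 4.68
eef_pos: [0.5633, -0.1216, 0.2549]
ee_rot: [2.526, -0.001, 1.874]
force: [-0.2, -0.7, 0.2]
width: 0.0003
```

```bash
python3 p2.py
python3 - <<'E'
from g import *
f=grab_frame("scene");g=grab_frame("wrist")
cv2.imwrite("pics/c.png",np.hstack([f["img"][60:300,100:400],g["img"][:240,100:400]])[...,::-1])
E
```

```text
s6 -1 [2.22902859e-09 2.64040700e-09 1.18555543e-09]
[ 0.026  0.247 -0.433 -0.506 -0.333 -0.86 ] 0.0003238229774979351
tip [ 0.69898434 -0.08166875  0.05040582]
back [ 563. -123.  254.] q [ 0.03  0.25 -0.44 -0.5  -0.33 -0.87] err 0.0000 maxstep 0.00 shift [-1.4 -1.5  0.6] turn [ 0.2 -0.2  0.3]
hook [ 601. -112.  196.] q [ 0.02  0.38 -0.37 -0.61 -0.27 -0.75] err 0.0000 maxstep 0.02 shift [-0.  0. 70.] turn [0. 0. 0.]
pull [ 521. -112.  196.] q [ 0.    0.29 -0.49 -0.71 -0.26 -0.63] err 0.0000 maxstep 0.02 shift [ 23.4 -62.7 -43.9] turn [0. 0. 0.]
```

View pics/c.png

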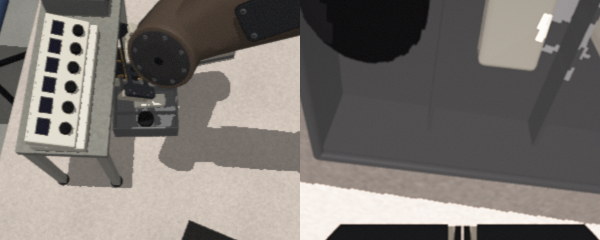

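The wrist view shows the closed fingers (column ~460, row 230) aimed past the far lip (row ~175). I'll advance along the tool axis.

Emit:
drive_tool([
  [-1, -1, 20, 0, 0, 0, 1],
  [-1, -1, 40, 0, 0, 0, 1],
  [-1, -1, 60, 0, 0, 0, 1],
  [-1, -1, 77, 0, 0, 0, 1],
  [-1, -1, 77, 0, 0, 0, 1],
])

```text
t: 5.4
eef_pos: [0.6057, -0.11, 0.1899]
ee_rot: [2.529, -0.001, 1.873]
force: [-0.4, 0.7, -0.8]
width: 0.0005
```

Run:
```python
from g import *
s=get_state();print(s["force"]);r=R.from_euler('xyz',s["ee_rot"]);M=r.as_matrix()
print("tip",s["eef_pos"]+.178*M[:,2])
for d in(-.015,-.08): print(r.inv().apply([d,0,0])*1000)
g=grab_frame("wrist");save(g,"d.png")
```

```text
[-0.35008566  0.73665484 -0.7711727 ]
tip [ 0.70340144 -0.07933481  0.04435556]
[  4.46264329 -11.71574361  -8.2356643 ]
[ 23.80076423 -62.48396592 -43.92354295]
```

View pics/d.png

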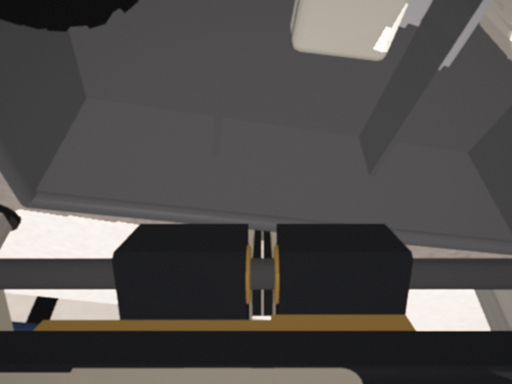

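The fingers are behind the lip bead (row ~220), clear of it. I'll start the slow pull.

Emit:
drive_tool([
  [1, -2.3, -1.6, 0, 0, 0, 1],
  [1.8, -4.7, -3.3, 0, 0, 0, 1],
  [2.7, -7, -4.9, 0, 0, 0, 1],
  [3.6, -9.4, -6.6, 0, 0, 0, 1],
  [4.5, -11.7, -8.2, 0, 0, 0, 1],
  [5.4, -14, -9.9, 0, 0, 0, 1],
  [6.2, -16.4, -11.5, 0, 0, 0, 1],
  [7.1, -18.7, -13.2, 0, 0, 0, 1],
])

```text
t: 6.45
eef_pos: [0.5822, -0.1101, 0.1918]
ee_rot: [2.525, 0.001, 1.873]
force: [4.6, -0.0, 1.8]
width: 0.0006
```

```bash
cat > look.py <<'E'
from h import *
import sys
def look(n):
    f=grab_frame(n);P=cloud(f).reshape(-1,3);x,y,z=P.T;I=f["img"].reshape(-1,3).astype(int)
    k=(x>.3)&(x<.69)&(y>-.26)&(y<.1)
    def comp(m,lab,mn):
        nc,L,st,c=cv2.connectedComponentsWithStats(m.reshape(384,512).astype(np.uint8))
        for i in range(1,nc):
            if st[i,4]>mn:
                s=(L==i).ravel();r=cv2.minAreaRect((P[s,:2]*1000).astype(np.float32));print(n,lab,st[i,4],np.round(r[0]),np.round(r[1]),round(r[2],1),"z",np.round(np.median(z[s])*1000))
    comp(k&(z>.058)&(z<.07)&(I.max(1)>50),"rim",30)
    comp(k&(z>.074)&(z<.09)&(I.max(1)<60),"tall",60);comp(k&(z>.048)&(z<.058)&(I.max(1)<60),"short",60)
    comp(k&(z>.015)&(z<.03)&(I.min(1)>120),"mailer",30)
    return f
if __name__=="__main__":
    s=get_state();print(s["t"],np.round(s["eef_pos"]*1000,1),s["force"])
    for n in sys.argv[1:]: look(n)
E
python3 look.py scene top
```

```text
6.45 [ 582.2 -110.1  191.8] [ 4.62848804 -0.04071979  1.82009198]
scene rim 358 [569. -78.] [169. 183.] 7.5 z 64.0
scene short 193 [562. -21.] [39. 40.] 6.1 z 55.0
scene mailer 206 [553. -87.] [69. 30.] 10.0 z 23.0
top rim 121 [ 371. -255.] [55. 24.] 14.1 z 60.0
```

Emit:
drive_tool([
  [0.9, -2.3, -1.6, 0, 0, 0, 1],
  [2.1, -5.5, -3.8, 0, 0, 0, 1],
  [3.6, -9.4, -6.6, 0, 0, 0, 1],
  [5.1, -13.3, -9.3, 0, 0, 0, 1],
  [6.5, -17.2, -12.1, 0, 0, 0, 1],
  [8, -21.1, -14.8, 0, 0, 0, 1],
  [9.5, -25, -17.6, 0, 0, 0, 1],
  [11, -28.9, -20.3, 0, 0, 0, 1],
  [12.5, -32.8, -23, 0, 0, 0, 1],
  [13.4, -35.1, -24.7, 0, 0, 0, 1],
  [14, -36.7, -25.8, 0, 0, 0, 1],
  [14.3, -37.5, -26.4, 0, 0, 0, 1],
])

```text
t: 8.05
eef_pos: [0.5343, -0.1101, 0.1917]
ee_rot: [2.525, 0.0, 1.873]
force: [6.4, 0.8, 2.2]
width: 0.0003
```

```bash
python3 look.py scene top
```

```text
8.05 [ 534.3 -110.1  191.7] [6.40052249 0.84041724 2.18096198]
scene rim 351 [522. -81.] [170. 178.] 11.2 z 64.0
scene rim 39 [631. -74.] [19. 38.] 46.6 z 64.0
scene short 183 [509. -25.] [42. 37.] 48.6 z 55.0
scene short 63 [489.   2.] [128.   2.] 11.4 z 53.0
scene mailer 166 [504. -94.] [63. 27.] 11.8 z 23.0
```

Emit:
drive_tool([
  [1.8, -2.1, -1.5, 0, 0, 0, 1],
  [3.7, -4.4, -3.1, 0, 0, 0, 1],
  [3.7, -4.4, -3.1, 0, 0, 0, 1],
  [3.7, -4.4, -3.1, 0, 0, 0, 1],
  [1.9, 1.5, 1.6, 0, 0, 0, 1],
  [0, 6, 6, 0, 0, 0, 1],
  [0, 9, 8, 0, 0, 0, 1],
  [0, 9, -10, 0, 0, 0, 1],
  [0, 9, -40, 0, 0, 0, 1],
  [0, 9, -80, 0, 0, 0, 1],
  [0, 9, -120, 0, 0, 0, 1],
  [0, 9, -120, 0, 0, 0, 1],
])

```text
t: 9.65
eef_pos: [0.4735, -0.1286, 0.2964]
ee_rot: [2.524, 0.001, 1.873]
force: [-0.1, 1.0, 0.2]
width: 0.0006
```

```bash
python3 look.py scene
```

```text
9.65 [ 473.5 -128.6  296.4] [-0.10762072  0.98827729  0.17939629]
scene rim 49 [ 438. -233.] [20. 25.] 4.5 z 61.0
scene rim 532 [518. -92.] [170. 201.] 12.2 z 65.0
scene short 193 [502. -26.] [40. 40.] 4.4 z 55.0
scene mailer 158 [510. -93.] [83. 29.] 16.9 z 23.0
```

```bash
cat > p5.py <<'E'
from path import *
for yaw in(12.2,192.2,-167.8):
    r=R.from_euler('xyz',[180,0,yaw],degrees=True)
    run([("pre",np.array([.52,-.158,.33]),r),("grasp",np.array([.52,-.158,.211]),r),("lift",np.array([.52,-.158,.33]),r),("mat",np.array([.394,.312,.33]),r)],n=16)
E
python3 p5.py
```

```text
s6 -1 [2.22902859e-09 2.64040700e-09 1.18555543e-09]
pre [ 520. -158.  330.] q [ 0.07  0.21 -0.38 -0.   -0.98 -2.99] err 0.0000 maxstep 0.26 shift [-42.   48.8  -8. ] turn [ 26.7 -29.2  91.8]
grasp [ 520. -158.  211.] q [ 0.07  0.35 -0.51 -0.   -0.71 -2.99] err 0.0000 maxstep 0.02 shift [  0.  -0. 119.] turn [0. 0. 0.]
lift [ 520. -158.  330.] q [ 0.07  0.21 -0.38 -0.   -0.98 -2.99] err 0.0000 maxstep 0.02 shift [   0.    0. -119.] turn [0. 0. 0.]
mat [394. 312. 330.] q [ 0.78  0.16 -0.34 -0.52 -0.93 -3.03] err 0.4553 maxstep 0.05 shift [ -23.8 -486.    -0. ] turn [0. 0. 0.]
pre [ 520. -158.  330.] q [ 0.07  0.21 -0.38  0.   -0.98  0.15] err 0.0000 maxstep 0.10 shift [-42.   48.8  -8. ] turn [ 28.5  26.1 -82. ]
grasp [ 520. -158.  211.] q [ 0.07  0.35 -0.51  0.   -0.71  0.15] err 0.0000 maxstep 0.02 shift [  0.  -0. 119.] turn [0. 0. 0.]
lift [ 520. -158.  330.] q [ 0.07  0.21 -0.38  0.   -0.98  0.15] err 0.0000 maxstep 0.02 shift [   0.    0. -119.] turn [0. 0. 0.]
mat [394. 312. 330.] q [ 1.06  0.14 -0.47 -0.   -0.96 -0.85] err 0.0000 maxstep 0.07 shift [ 23.8 486.    0. ] turn [0. 0. 0.]
pre [ 520. -158.  330.] q [ 0.07  0.21 -0.38  0.   -0.98  0.15] err 0.0000 maxstep 0.10 shift [-42.   48.8  -8. ] turn [ 28.5  26.1 -82. ]
grasp [ 520. -158.  211.] q [ 0.07  0.35 -0.51  0.   -0.71  0.15] err 0.0000 maxstep 0.02 shift [ -0.  -0. 119.] turn [0. 0. 0.]
lift [ 520. -158.  330.] q [ 0.07  0.21 -0.38  0.   -0.98  0.15] err 0.0000 maxstep 0.02 shift [   0.    0. -119.] turn [0. 0. 0.]
mat [394. 312. 330.] q [ 1.06  0.14 -0.47 -0.   -0.96 -0.85] err 0.0000 maxstep 0.07 shift [ 23.8 486.    0. ] turn [0. 0. 0.]
```

Emit:
drive_tool([
  [-9, 7, -3, 3.5, 3.2, -10, -1],
  [-18, 14, -6, 7, 6.5, -20, -1],
  [-36, 27, -11, 10.5, 9.7, -30, -1],
  [-36, 27, -11, 14, 13, -40, -1],
  [-36, 27, -11, 17.5, 16, -50, -1],
  [-36, 27, -11, 21, 19.3, -60, -1],
  [-36, 27, -11, 24.5, 22.5, -70, -1],
  [-36, 27, -11, 28.5, 26.1, -82, -1],
  [-36, 27, -11, 28.5, 26.1, -82, -1],
  [-36, 27, -11, 28.5, 26.1, -82, -1],
  [-36, 27, -11, 28.5, 26.1, -82, -1],
])

```text
t: 11.08
eef_pos: [0.5004, -0.158, 0.318]
ee_rot: [3.14, -0.002, -2.93]
force: [0.7, -1.1, 0.0]
width: 0.0878
```

Run:
```python
from look import *
s=get_state();print(s["t"],s["eef_pos"],s["ee_rot"],s["q"].round(2),s["width"])
for n in("scene","top","wrist"): f=look(n)
save(f,"e.png")
P=cloud(f);k=np.isfinite(P[...,2])&(P[...,2]>.07)&(P[...,2]<.09)&(f["img"].max(2)<70);print(k.sum(),np.median(P[k],0) if k.sum() else 0)
```

```text
11.075 [ 0.50041249 -0.15803512  0.3180016 ] [ 3.13987094e+00 -2.03451794e-03 -2.92976736e+00] [ 0.07  0.19 -0.44 -0.   -0.95  0.15] 0.0877674182510804
scene rim 441 [518. -93.] [170. 201.] 12.2 z 65.0
scene short 194 [502. -27.] [40. 42.] 5.9 z 55.0
scene mailer 260 [511. -94.] [82. 35.] 18.4 z 23.0
top rim 90 [ 437. -112.] [ 6. 93.] 12.4 z 63.0
top rim 161 [ 375. -249.] [71. 26.] 3.9 z 60.0
top mailer 35 [ 469. -104.] [ 8. 29.] 0.3 z 22.0
wrist rim 343 [ 649. -247.] [25. 13.] 45.0 z 64.0
wrist rim 5247 [ 400. -257.] [107.  41.] 18.2 z 59.0
wrist rim 3768 [ 529. -148.] [171.  89.] 12.1 z 63.0
wrist rim 224 [430. -81.] [ 6. 30.] 12.6 z 63.0
wrist tall 2944 [ 518. -161.] [43. 42.] 10.6 z 79.0
wrist short 324 [ 608. -132.] [ 2. 73.] 12.0 z 51.0
wrist short 572 [510. -40.] [39. 18.] 34.2 z 53.0
wrist mailer 105 [ 518. -178.] [34.  8.] 1.1 z 24.0
wrist mailer 73 [ 586. -116.] [26.  3.] 12.1 z 29.0
wrist mailer 2746 [ 508. -100.] [88. 29.] 13.2 z 21.0
wrist mailer 388 [506. -42.] [42. 18.] 12.2 z 24.0
3020 [ 0.51785577 -0.1625045   0.07902534]
```

View pics/e.png

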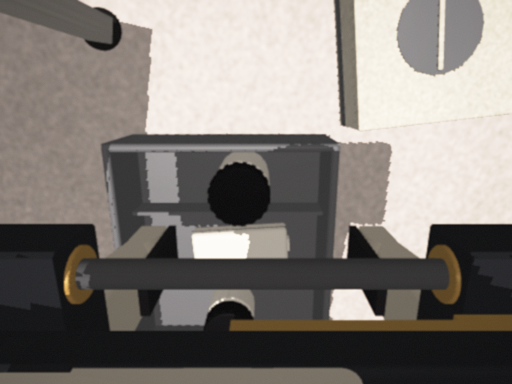

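The wrist view shows the tall canister's cap at (238,195), upright, with the tray clear around it. Fully open fingers would nearly touch the near wall, so I'll descend with a reduced opening.

Emit:
drive_tool([
  [-8, -3, 10, 0, 0, 0, -0.4],
  [-16.6, -6.6, 30, 0, 0, 0, -0.4],
  [-16.6, -6.6, 40, 0, 0, 0, -0.4],
  [-16.6, -6.6, 40, 0, 0, 0, -0.4],
  [-16.6, -6.6, 60, 0, 0, 0, -0.4],
  [-16.6, -6.6, 80, 0, 0, 0, -0.4],
  [-16.6, -6.6, 97, 0, 0, 0, -0.4],
  [-16.6, -6.6, 107, 0, 0, 0, -0.4],
  [-16.6, -6.6, 107, 0, 0, 0, -0.4],
])

```text
t: 12.35
eef_pos: [0.5176, -0.1611, 0.2116]
ee_rot: [3.141, -0.002, -2.928]
force: [-0.9, -0.8, -0.0]
width: 0.0613
```

```bash
python3 look.py scene wrist
```

```text
12.35 [ 517.6 -161.1  211.6] [-0.87984209 -0.81030578 -0.00801585]
scene rim 345 [515. -78.] [169. 172.] 12.2 z 64.0
scene short 83 [501. -15.] [40. 18.] 10.1 z 54.0
wrist rim 3880 [ 444. -242.] [17. 43.] 23.5 z 59.0
wrist rim 6918 [ 537. -186.] [170.  13.] 12.3 z 62.0
wrist rim 399 [ 561. -164.] [14.  3.] 6.3 z 65.0
wrist rim 380 [ 480. -181.] [14.  2.] 17.1 z 65.0
wrist tall 1174 [ 521. -179.] [33.  8.] 11.6 z 78.0
wrist tall 310 [ 549. -151.] [ 4. 12.] 11.3 z 79.0
wrist tall 3073 [ 517. -157.] [43. 15.] 11.4 z 79.0
wrist tall 333 [ 486. -165.] [ 4. 12.] 12.6 z 79.0
wrist short 165 [ 615. -163.] [2. 9.] 11.6 z 52.0
wrist short 107 [ 456. -197.] [1. 9.] 15.4 z 52.0
wrist short 158 [ 487. -173.] [ 4. 11.] 10.6 z 53.0
wrist short 144 [ 549. -160.] [ 3. 11.] 31.4 z 53.0
wrist mailer 44 [ 537. -171.] [9. 1.] 61.0 z 26.0
wrist mailer 46 [ 505. -178.] [ 1. 10.] 54.3 z 25.0
wrist mailer 176 [ 474. -119.] [9. 8.] 6.9 z 21.0
wrist mailer 281 [ 543. -102.] [21.  5.] 17.2 z 20.0
```

Now I'll close, then lift a little.

Emit:
drive_tool([
  [0, 0, 0, 0, 0, 0, 1],
  [0, 0, 0, 0, 0, 0, 1],
  [0, 0, 0, 0, 0, 0, 1],
  [0, 0, 0, 0, 0, 0, 1],
  [0, 0, 0, 0, 0, 0, 1],
  [0, 0, 0, 0, 0, 0, 1],
  [0, 0, -5, 0, 0, 0, 1],
  [0, 0, -12, 0, 0, 0, 1],
  [0, 0, -25, 0, 0, 0, 1],
  [0, 0, -40, 0, 0, 0, 1],
  [0, 0, -40, 0, 0, 0, 1],
], grip_force=25)

```text
t: 13.82
eef_pos: [0.5184, -0.1611, 0.2536]
ee_rot: [-3.141, 0.002, -2.928]
force: [0.8, -0.2, -1.5]
width: 0.0435
```

```bash
python3 look.py scene
```

```text
13.825 [ 518.4 -161.1  253.6] [ 0.76376    -0.22036155 -1.48142572]
scene rim 376 [516. -84.] [170. 184.] 12.2 z 64.0
scene short 196 [502. -26.] [40. 41.] 5.6 z 55.0
```

Emit:
drive_tool([
  [2, 0, -25, 0, 0, 0, 1],
  [5, 8, -50, 0, 0, 0, 1],
  [10, 40, -50, 0, 0, 0, 1],
  [14, 90, -50, 0, 0, 0, 1],
  [18, 145, -50, 0, 0, 0, 1],
  [20, 200, -50, 0, 0, 0, 1],
  [21, 255, -50, 0, 0, 0, 1],
  [21, 310, -50, 0, 0, 0, 1],
  [21, 365, -50, 0, 0, 0, 1],
  [21, 415, -50, 0, 0, 0, 1],
  [21, 455, -50, 0, 0, 0, 1],
  [21, 480, -50, 0, 0, 0, 1],
])

```text
t: 15.38
eef_pos: [0.3948, 0.3053, 0.3016]
ee_rot: [3.141, -0.002, -2.927]
force: [0.0, 0.4, -1.0]
width: 0.0438
```

Emit:
drive_tool([
  [0, 8, 0, 0, 0, 0, 1],
  [0, 8, 0, 0, 0, 0, 1],
  [0, 8, 0, 0, 0, 0, 1],
])

```text
t: 15.75
eef_pos: [0.3939, 0.3104, 0.3019]
ee_rot: [3.141, -0.002, -2.929]
force: [0.7, -0.3, -0.9]
width: 0.0436
```

Run:
```python
from h import *
s=get_state();print(s["t"],s["eef_pos"],s["ee_rot"],s["force"],s["width"])
fs=[grab_frame(n) for n in("scene","top","wrist")]
for f in fs:
    P=cloud(f);I=f["img"].max(2);k=(P[...,2]<.006)&(P[...,2]>.002)&(I<60)&(abs(P[...,0]-.394)<.12)&(abs(P[...,1]-.312)<.12)
    q=(P[k][:,:2]*1000).astype(np.float32)
    if len(q)>50:print(k.sum(),cv2.minAreaRect(q))
    k=(abs(P[...,0]-.394)<.04)&(abs(P[...,1]-.312)<.04)&(P[...,2]>.05)&(P[...,2]<.2)&(f["img"].min(2)>120)
    if k.sum()>5: print("white",k.sum(),np.percentile(P[k][:,2],[2,98]))
cv2.imwrite("pics/f.png",np.hstack([cv2.resize(fs[0]["img"],(400,300)),cv2.resize(fs[2]["img"],(400,300))])[...,::-1])
```

```text
15.75 [0.39393287 0.31043851 0.30188539] [ 3.14148640e+00 -1.86187012e-03 -2.92882534e+00] [ 0.66101533 -0.34963853 -0.8568591 ] 0.043633206326264294
399 ((402.4582214355469, 312.687744140625), (85.03144836425781, 179.86962890625), 6.0670318603515625)
1002 ((392.68536376953125, 309.1034851074219), (144.02806091308594, 129.6700897216797), 73.37606811523438)
17574 ((393.53265380859375, 310.92474365234375), (148.108642578125, 128.44810485839844), 73.32405090332031)
white 2591 [0.09853061 0.14811484]
```

View pics/f.png

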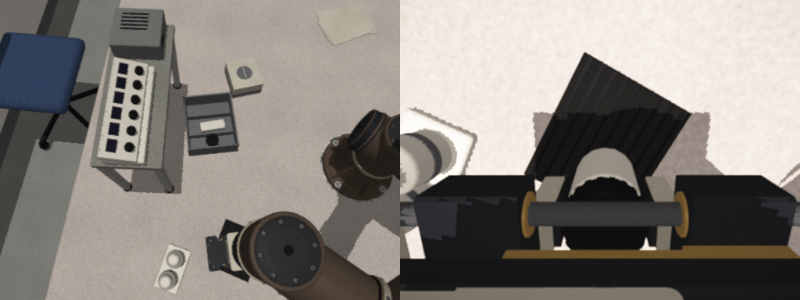

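The wrist view shows the canister upright between the pads, over the middle of the mat; the tray is clear of the shelf in the scene view. I'll lower it.

Emit:
drive_tool([
  [0, 1, 20, 0, 0, 0, 1],
  [0, 1, 45, 0, 0, 0, 1],
  [0, 1, 65, 0, 0, 0, 1],
  [0, 1, 78, 0, 0, 0, 1],
  [0, 1, 84, 0, 0, 0, 1],
  [0, 1, 86, 0, 0, 0, 1],
  [0, 1, 87, 0, 0, 0, 1],
  [0, 1, 87, 0, 0, 0, 1],
  [0, 1, 87, 0, 0, 0, 1],
])

```text
t: 17.02
eef_pos: [0.3936, 0.3125, 0.2154]
ee_rot: [3.141, -0.001, -2.928]
force: [-0.5, 0.7, -1.6]
width: 0.044
```

Emit:
drive_tool([
  [0, 0, 1, 0, 0, 0, 1],
  [0, 0, 2, 0, 0, 0, 1],
  [0, 0, 2.5, 0, 0, 0, 1],
  [0, 0, 2.5, 0, 0, 0, 1],
])

```text
t: 17.52
eef_pos: [0.3935, 0.3123, 0.2125]
ee_rot: [3.141, -0.001, -2.928]
force: [-0.2, -1.3, -1.8]
width: 0.0435
```

Emit:
drive_tool([
  [0, 0, 0.7, 0, 0, 0, 1],
  [0, 0, 1.2, 0, 0, 0, 1],
  [0, 0, 1.2, 0, 0, 0, 1],
])

```text
t: 17.9
eef_pos: [0.3935, 0.3124, 0.2122]
ee_rot: [3.141, -0.001, -2.928]
force: [-3.4, -1.4, 9.1]
width: 0.0436
```

The force shows it standing on the mat. Next I'll release and retreat upward.

Emit:
drive_tool([
  [0, 0, -0.5, 0, 0, 0, 1],
  [0, 0, -0.5, 0, 0, 0, 0],
  [0, 0, -0.5, 0, 0, 0, -0.3],
  [0, 0, -0.5, 0, 0, 0, -0.6],
  [0, 0, -0.5, 0, 0, 0, -0.6],
  [0, 0, -0.5, 0, 0, 0, -0.6],
  [0, 0, -15, 0, 0, 0, -0.6],
  [0, 0, -40, 0, 0, 0, -0.6],
  [0, 0, -80, 0, 0, 0, -0.6],
  [0, 0, -120, 0, 0, 0, -0.6],
  [0, 0, -150, 0, 0, 0, -0.6],
  [0, 0, -150, 0, 0, 0, -0.6],
])

```text
t: 19.4
eef_pos: [0.3941, 0.3127, 0.365]
ee_rot: [3.137, 0.003, -2.928]
force: [0.6, -0.1, -0.4]
width: 0.0698
```

Emit:
drive_tool([
  [60, -60, 0, 0, 0, 0, -0.6],
  [80, -120, 0, 0, 0, 0, -0.6],
  [80, -180, 0, 0, 0, 0, -0.6],
  [80, -180, 0, 0, 0, 0, -0.6],
  [80, -180, 0, 0, 0, 0, -0.6],
  [80, -180, 0, 0, 0, 0, -0.6],
])

```text
t: 20.15
eef_pos: [0.3538, 0.1198, 0.3615]
ee_rot: [3.141, -0.001, -2.928]
force: [-0.1, 0.2, 0.4]
width: 0.0705
```

Run:
```python
from look import *
s=get_state();print(s["t"],s["eef_pos"],s["force"],s["width"])
for n in("scene","top"):
    f=look(n);P=cloud(f);I=f["img"].max(2)
    for lo,hi,l in((.07,.095,"tall top"),(.002,.007,"mat")):
        k=(P[...,2]<hi)&(P[...,2]>lo)&(I<60)&(abs(P[...,0]-.394)<.12)&(abs(P[...,1]-.312)<.12)
        if k.sum()>30: print(l,k.sum(),cv2.minAreaRect((P[k][:,:2]*1000).astype(np.float32)),np.median(P[k][:,2]))
    save(f,"g_%s.png"%n)
```

```text
20.15 [0.35377514 0.11981123 0.36148349] [-0.14885269  0.2062989   0.42318502] 0.07047820471463104
scene rim 313 [ 400. -240.] [ 41. 115.] 89.9 z 62.0
scene rim 618 [518. -93.] [170. 202.] 12.2 z 64.0
scene short 196 [502. -27.] [40. 40.] 9.6 z 55.0
scene mailer 365 [508. -93.] [88. 35.] 15.4 z 23.0
tall top 302 ((394.4356994628906, 314.07183837890625), (40.9229736328125, 43.037261962890625), 2.009484052658081) 0.08089519383793287
mat 2392 ((393.9886169433594, 312.3929748535156), (145.52734375, 125.38311767578125), 73.35930633544922) 0.004968139517542417
top rim 643 [517. -93.] [170. 200.] 12.3 z 63.0
top rim 369 [ 398. -253.] [111.  41.] 15.0 z 60.0
top short 206 [501. -28.] [41. 41.] 1.8 z 54.0
top mailer 412 [506. -94.] [88. 34.] 15.9 z 22.0
tall top 256 ((392.2916259765625, 312.4515380859375), (42.083518981933594, 42.68008041381836), 3.9894418716430664) 0.07957683969149151
mat 1407 ((393.7844543457031, 311.4803466796875), (149.19366455078125, 128.87347412109375), 73.3863754272461) 0.004227081947504066
```

View pics/g_scene.png

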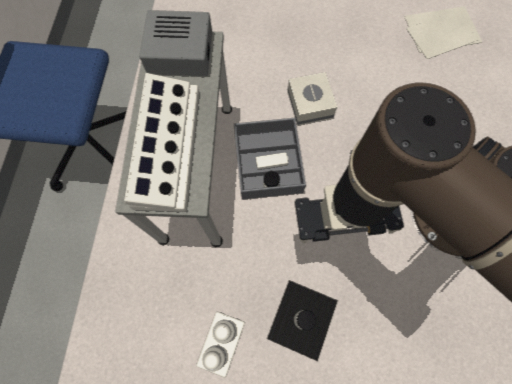

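The scene view shows the canister standing at the mat's middle (304,320). The tray (270,158) is clear of the shelf edge with the mailer and short canister in it, and the hand is free of everything. Handing in.

```bash
python3 -c "
from station import *
print(job_done())"
```

```text
the job is handed in; nothing more can be done
None
```

The job is handed in at about 20 s of the 54 s allowed. My last checks met every end condition I could measure; no verdict is reported.

**What I did:** I hooked the closed fingertips behind the far lip with the hand tilted 35° and drew the tray out about 60 mm. I then lifted the tall canister out and lowered it onto the mat until it touched, at about 9 N, before letting go.

**Last checks, from the scene and top cameras:**
- **Tall canister:** its top is at z ≈ 80 mm, so it is upright on the 4 mm mat. Its centre is within about 3 mm of the mat's middle.
- **Tray:** it is flat, with its nearest far corner about 12 mm in front of the shelf edge. It turned about 6° during the pull.
- **Tray contents:** the short canister is standing and the slide mailer is lying in the tray.
- **Carton and bottle stand:** they look undisturbed in the picture; I did not re-measure them.
- **Robot:** the hand is clear and touching nothing.

**What disagreed:** my first kinematic model mispredicted the joint angles. I refitted it to the recorded poses before hooking, and it then matched. The two cameras differ by about 2 mm on the canister's position, which is within their calibration.

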